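# Start the dry bath

## Task

Start the dry bath for the tubes already standing in its block: push in the round steel power button at the left end of the key row (seen from the robot) until it stays in, then press the yellow preset key, then the green start key, each with a light push of the fingertips, letting each key come back up before going to the next. Do not press a key before the power is on, do not press the red stop key, never push hard, and do not lift or disturb the tubes or the bottle.

Things in the scene. Friction and masses are not known exactly. Their poses are not given: they have to be found in the camera images.
- bath: The dry bath (block heater), a white instrument fixed on the black bench, 300 mm deep (its x) and 210 mm wide (its y). Origin: centre of its footprint at bench height, z up; its front, with the keys, is its -x side, towards the robot. Its top is 105 mm high, with an aluminium block of 3 x 4 tube wells (top at 112 mm); between top and key deck a slope with the dark display.
- key_row (a point): Middle of the row of four on the level dark-grey key deck, at deck height: 65 mm above the bench, 118 mm in front of the bath's origin. Power button at +66 mm along the bath's y (left end seen from the robot), the three keys at +22, -22, -66 mm in an order that differs from unit to unit. All stand 10.5 mm proud of the deck, which ends 32 mm before and 34 mm behind the row.
- power_top (a point): Centre of the top face of the power button, a round bare-steel push button 19 mm in diameter with a thin blue ring on its face, in a 27 mm steel bezel; it moves down with it.
- power (a joint): Travel of the power button, m: 0 = out (off, as at the start), 0.008 = fully in (hard stop). It moves straight down against 3.2 N at first, rising evenly to 5.6 N when fully in (about 1 N more at 25 mm/s), and stays in where it has been pushed; it counts as on from 0.0035.
- preset_top (a point): Centre of the top face of the preset key, a yellow square key 20 x 20 mm with three dark bars; it moves down with it.
- preset (a joint): Travel, m: 0 = up, 0.008 = fully down (hard stop). It moves straight down against a spring (1.5 N at first touch, 4.2 N at 0.003, 8.7 N when fully down) and comes back up when let go; it counts as pressed from 0.003 held for 0.1 s.
- start_top (a point): Centre of the top face of the start key, a green square key 20 x 20 mm with a white triangle; it moves down with it.
- start (a joint): Travel, m: 0 = up, 0.008 = fully down (hard stop). It moves straight down against a spring (1.5 N at first touch, 4.2 N at 0.003, 8.7 N when fully down) and comes back up when let go; it counts as pressed from 0.003 held for 0.1 s.
- stop_top (a point): Centre of the top face of the stop key, a red square key 20 x 20 mm with a white square; not to be pressed; it moves down with it.
- stop (a joint): Travel, m: 0 = up, 0.008 = fully down (hard stop). It moves straight down against a spring (1.5 N at first touch, 4.2 N at 0.003, 8.7 N when fully down) and comes back up when let go; it counts as pressed from 0.0015.
- tube_a: A loose pale tube 16 mm in diameter whose cap is blue, 87 mm tall with its cap, standing in a well of the block with 35 mm showing; to be left alone. Origin at the centre of its underside, z along the tube.
- tube_b: A loose pale tube 16 mm in diameter whose cap is orange, 87 mm tall with its cap, standing in a well of the block with 35 mm showing; to be left alone. Origin at the centre of its underside, z along the tube.
- tube_c: A loose pale tube 16 mm in diameter whose cap is white, 87 mm tall with its cap, standing in a well of the block with 35 mm showing; to be left alone. Origin at the centre of its underside, z along the tube.
- bottle: A loose amber reagent bottle with a blue cap, 52 mm in diameter, 125 mm tall, standing on the bench to the right of the bath (seen from the robot); to be left alone. Origin at the centre of its underside.

How it is judged:
On the way, in this order (a step that is already met when the one before it is completed fails the run):
1. the power button is pushed in and stays in, with no key pressed (value of joint power above 0.0035 m and value of joint each of preset, start, stop below 0.0015 m), for 0.2 s.
2. the yellow preset key is pressed by the fingers, with the power on and the other keys up (value of joint preset above 0.003 m and contact force between the fingers and anything else above 1 N and value of joint power above 0.0035 m and value of joint each of start, stop below 0.0015 m), for 0.1 s.
3. the preset key is let up again (value of joint each of preset, start, stop below 0.0015 m), for 0.1 s.
4. the green start key is pressed by the fingers, with the power on and the other keys up (value of joint start above 0.003 m and contact force between the fingers and anything else above 1 N and value of joint power above 0.0035 m and value of joint each of preset, stop below 0.0015 m), for 0.1 s.
At the end, for the whole second after the job is handed in: The power button is in (at least 3.5 of its 8 mm), all three keys are up again (within 1.5 mm), the three tubes stand in their wells (within 8 mm of their start, tilted under 0.2 rad) and the bottle stands where it stood (within 15 mm, upright within 0.1 rad) (all of step 3 and value of joint power above 0.0035 m and distance of each of tube_a, tube_b, tube_c from where it was at the start of the episode below 0.008 m and angle between each of tube_a, tube_b, tube_c's own z axis and vertical below 0.2 rad and distance of bottle from where it was at the start of the episode below 0.015 m and angle between bottle's own z axis and vertical below 0.1 rad); the robot touches nothing.
It fails at once if the preset or start key is pressed (3 mm) while the power button is not in (value of joint any of preset, start above 0.003 m and value of joint power below 0.0035 m).
It fails at once if the red stop key is pressed (more than 1.5 mm) (value of joint stop above 0.0015 m).
It fails at once if the fingers push on anything with more than 25 N (contact force between the fingers and anything else above 25 N).
It fails at once if a tube is lifted or moved more than 8 mm, or tipped more than 0.2 rad (distance of any of tube_a, tube_b, tube_c from where it was at the start of the episode above 0.008 m or angle between any of tube_a, tube_b, tube_c's own z axis and vertical above 0.2 rad).
It fails at once if the bottle is moved more than 15 mm or tipped more than 0.1 rad (distance of bottle from where it was at the start of the episode above 0.015 m or angle between bottle's own z axis and vertical above 0.1 rad).
It also fails if it takes over 38 s, if anything falls off the work surface, if the arm or the gripper's body presses on something with over 40 N, if the wrist force passes 120 N, or if a joint passes its speed limit or range.

## Robot

A 7-joint arm with a two-finger parallel gripper is mounted at the origin on the work surface. World frame = base frame: x ahead of the robot, y to its left, z up, the work surface at z = 0. Lengths are in m, angles in rad, forces in N, time in s.
With the tool pointing down it reaches from about 0.35 to 0.9 m from the base axis. Payload 8.1 kg.
Tool frame: the origin (TCP) lies at the centre of the arm's flange, where the gripper is bolted on; the fingertips stand 178 mm ahead of it and the grasp point (between the pads) lies 159 mm ahead of it; z points along the fingers, y is the direction in which the jaws open and shut (so a half turn about z gives the same grasp; the last joint's range is limited). The gripper opens to 92 mm and grips with 3 to 60 N. Pads are 19 mm wide; open, the fingers measure 130 mm over their backs; the gripper's body (75 mm by 190 mm) begins 47 mm behind the grasp point.
Start: joints at [1.244, 0.434, 0.025, 1.573, -0.012, 1.134, -0.075], TCP at [0.139, -0.609, 0.405] pointing down, gripper open.
Joint ranges: [-2.62, 2.62], [-0.44, 2.09], [-1.27, 1.32], [0.08, 2.57], [-1.32, 4.46], [0.12, 2], [-2.74, 2.74]. Speed limits (rad/s): [2.22, 2.22, 3.01, 3.01, 3.14, 3.14, 3.14].

## Interface

Orientations are given as a rotation vector (axis times angle).
In Python, from cell import arm, get_image, camera_model gives the robot as it stands. The module is installed in compiled form; this text tells all that it offers.
- The arm moves only by the shell command python3 -m pendant 'ROWS' [FORCE]. ROWS is JSON, a list that holds one entry, the list of rows, each a list of 7 numbers: the shift along the tool's x, y, z in mm, then the turn, a rotation vector about the tool's x, y, z in rad, then the closure, from -1 (fully open) to 1 (shut). In form: [[[x, y, z, rx, ry, rz, hand], ...]]. A call has 1 to 20 rows; each row is the pose to reach, as a shift and turn from the pose commanded when the call began, along the tool's axes at that moment; what a row does not reach only later rows make up. A row lasts 1/8 s, in which the tool goes at most 62.5 mm and 10.7 degrees, less where a joint would pass 70% of its speed; a pose out of reach is approached as far as the arm can. A call with a gripper value outside its range is refused whole. The fingers move at their own pace and stop on an object; FORCE is the grip in N (left out, the last holds). Time passes only in rows, so rows that repeat a pose let the fingers close. It gives the time, the measured TCP pose, the force and the opening at its end, in the units of the state.
- arm.observe(): the state, without advancing time (a new reading comes with each control period).
- get_image(name): name is "scene" or "top" or "wrist"; returns the picture (420x560x3 uint8, red, green, blue); there is no depth.
- camera_model(name): a dict with "fx", "fy", "cx", "cy" (pixels), "position" and "orientation" of the camera in the world; the wrist camera has in their place "T_tool_cam" (4x4, takes a point from camera to tool coordinates, whose origin is the TCP and whose axes are the flange's). Camera axes: x right, y down, z forward; pixel columns grow to the right and rows downward; lengths in m; the calibration is good to about 2 mm. The wrist camera is an equidistant fisheye: a pixel r from the principal point sees the ray r / f radians off the axis. A picture is of the moment at which its call begins: read the wrist's pose just before it. camera_model takes no time and is no camera call.
- arm.sign_off(): hands the job in, once; it reports no verdict.
The state is a dict: "clock": time; "joints": joint angles; "dq": joint speeds; "joint_efforts": joint torques, N m; "position": TCP position; "ee_rot": TCP orientation; "force": force on the tool from outside, world axes, zero at the start; "ft_torque": the same for the moment, N m; "width": opening from 0.0 (shut) to 1.0 (fully open).
Only numpy, scipy, OpenCV 4.12 (cv2) and the standard library are available. Lean on these libraries where they do the work, as an engineer would, in place of code of your own. Each camera call takes 0.05 s, during which the arm holds its last target.

## Working session

There is one attempt and no reset: what is moved stays moved. The work goes in short steps, Python scripts to look and compute and a shell command to move; the robot and the scene stay as the last step left them, time stands still between calls to the robot, and variables do not carry over. Pictures are saved under pics/ and viewed, and the job is handed in when it is done.

```bash
mkdir -p pics; python3 - <<'E'
from cell import arm,get_image,camera_model
import cv2,json
print(arm.observe())
for n in("scene","top","wrist"):
    m=camera_model(n);print(n,m)
    cv2.imwrite(f"pics/{n}0.png",get_image(n)[:,:,::-1])
E
```

```text
{'clock': 0.0, 'joints': array([ 1.24439606,  0.43519453,  0.02495559,  1.57405875, -0.0115781 ,
        1.13397742, -0.07509492]), 'dq': array([-0.0004083 , -0.00131281, -0.00035146, -0.0015216 ,  0.00061666,
       -0.00176225, -0.00182127]), 'joint_efforts': array([-7.70079059e-04, -6.67854953e+01,  9.83990729e-01, -3.14466476e+01,
       -6.06498937e-02,  4.29469091e-02,  1.56962637e-04]), 'position': array([ 0.13863685, -0.60920596,  0.40397707]), 'ee_rot': array([-3.12049994e+00, -3.50587095e-01,  4.92036386e-04]), 'force': array([-1.20417301, -0.0578056 , -0.36178429]), 'ft_torque': array([-0.01360878,  0.08513749,  0.03577766]), 'width': 0.9974623889677797}
scene {'fx': 467.8435504377916, 'fy': 467.8435504377916, 'cx': 287.4578969753079, 'cy': 209.82719998322457, 'position': array([0.97142261, 0.56459261, 0.69645155]), 'orientation': array([-0.70733102, -2.57388123,  1.14605381])}
top {'fx': 438.66509378364594, 'fy': 438.66509378364594, 'cx': 278.3480034694725, 'cy': 207.73765961941248, 'position': array([ 0.48940129, -0.01719967,  0.74490932]), 'orientation': array([-2.08588393,  2.1491762 , -0.16892778])}
wrist {'fx': 325.19226210127806, 'fy': 325.19226210127806, 'cx': 281.0934774365916, 'cy': 207.75464188002368, 'T_tool_cam': array([[ 2.12065569e-05, -9.64536056e-01, -2.63951126e-01,
         7.16792718e-02],
       [ 9.99999999e-01,  1.40639427e-05,  2.89499694e-05,
        -8.87498625e-04],
       [-2.42110958e-05, -2.63951127e-01,  9.64536055e-01,
         2.06632078e-02],
       [ 0.00000000e+00,  0.00000000e+00,  0.00000000e+00,
         1.00000000e+00]])}
```

View pics/scene0.png

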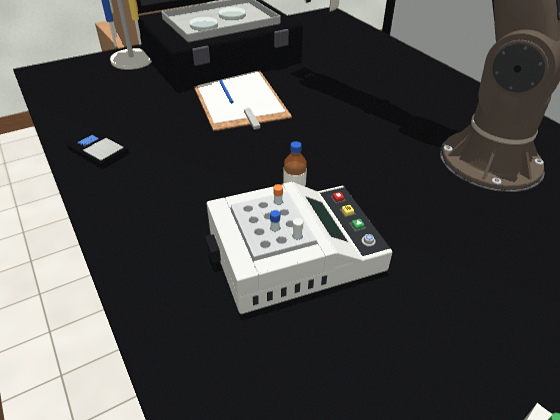

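View pics/top0.png

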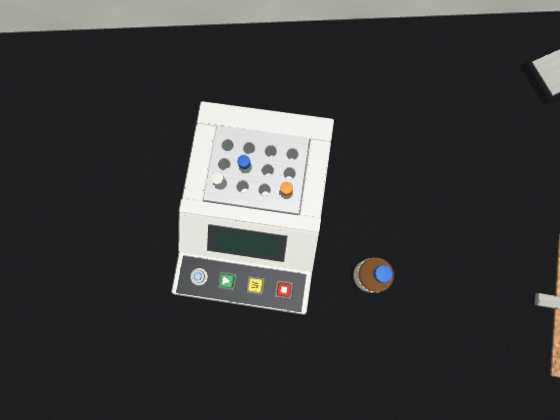

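View pics/wrist0.png

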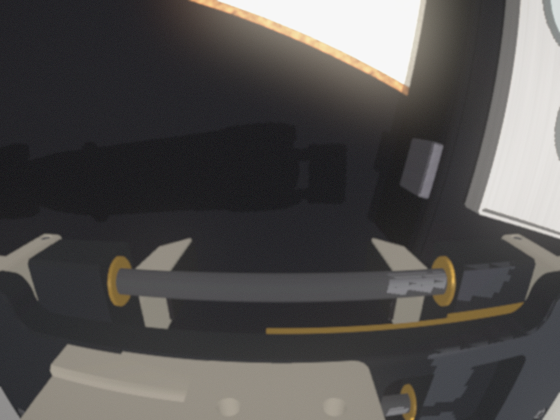

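Top view: power at about (199,277), then green (227,281), yellow (255,286) and red (284,290). The tubes are about 95 px behind the row and the bottle is at (375,275). Next I measure the button positions from both cameras.

```bash
cat > h.py <<'E'
import numpy as np,cv2
from scipy.spatial.transform import Rotation as R
from cell import arm,get_image,camera_model
def ray(n,u,v):
    m=camera_model(n);return np.array(m["position"]),R.from_rotvec(m["orientation"]).apply([(u-m["cx"])/m["fx"],(v-m["cy"])/m["fy"],1])
def plane(n,u,v,z):
    p,d=ray(n,u,v);return p+d*(z-p[2])/d[2]
E
python3 - <<'E'
from h import *
rois={"top":(170,210,150,100),"scene":(325,180,65,75)}
for n,(x,y,w,h) in rois.items():
    im=cv2.imread(f"pics/{n}0.png");hsv=cv2.cvtColor(im,cv2.COLOR_BGR2HSV)
    M={}
    for c,rs in {"red":[(0,8),(172,180)],"yel":[(20,34)],"grn":[(50,85)],"blu":[(95,130)]}.items():
        k=np.zeros(im.shape[:2],np.uint8)
        for a,b in rs:k|=cv2.inRange(hsv,(a,110 if c!="blu" else 70,70),(b,255,255))
        kk=np.zeros_like(k);kk[y:y+h,x:x+w]=k[y:y+h,x:x+w]
        cs,_=cv2.findContours(kk,cv2.RETR_EXTERNAL,cv2.CHAIN_APPROX_NONE)
        cc=max(cs,key=cv2.contourArea);(u,v),s,_=cv2.minAreaRect(cc)
        M[c]=plane(n,u,v,.0755);print(n,c,round(u,1),round(v,1),np.round(s,1),M[c].round(4))
    cv2.imwrite(f"pics/{n}_c.png",cv2.resize(im[y:y+h,x:x+w],None,fx=5,fy=5))
    d=M["blu"]-M["red"];print(d.round(4),np.linalg.norm(d),np.degrees(np.arctan2(-d[0],d[1])))
t=arm.observe();print(R.from_rotvec(t["ee_rot"]).as_matrix().round(3))
print("bottle",plane("top",375,275,.06),"whitecap",plane("top",217,179,.147))
E
```

```text
top red 283.6 289.2 [12.8 13. ] [ 0.487  -0.0094  0.0755]
top yel 254.9 284.8 [13.2 13.2] [0.4946 0.0337 0.0755]
top grn 226.3 280.5 [12.7 12.6] [0.5022 0.0767 0.0755]
top blu 197.5 276.0 [8. 7.] [0.5102 0.1205 0.0755]
[0.0233 0.1299 0.    ] 0.13193957369198106 -10.150965690177015
scene red 338.1 196.1 [ 9.5 10.9] [ 0.4876 -0.0097  0.0755]
scene yel 347.5 209.5 [ 9. 11.] [0.4959 0.0337 0.0755]
scene grn 357.4 223.6 [ 9.7 11.2] [0.504  0.0767 0.0755]
scene blu 368.8 236.8 [6.3 4.7] [0.5075 0.1161 0.0755]
[0.0199 0.1258 0.    ] 0.12739654697273692 -8.995639815730726
[[ 0.975  0.222 -0.   ]
 [ 0.222 -0.975  0.001]
 [-0.    -0.001 -1.   ]]
bottle [ 0.5044368 -0.1502027  0.06     ] whitecap [0.64218607 0.07891691 0.147     ]
```

Both views agree to about 1–2 mm for the keys: yellow (0.495, 0.034), green (0.503, 0.077), power about (0.511, 0.120). Row yaw is about −10.2°. Now I move high over the power button with the fingers shut.

```bash
python3 -m pendant '[[[30,-36,0,0,0,0.02,1],[80,-96,0,0,0,0.06,1],[525,-628,-20,0,0,0.4,1],[525,-628,-20,0,0,0.4,1],[525,-628,-20,0,0,0.4,1],[525,-628,-20,0,0,0.4,1],[525,-628,-20,0,0,0.4,1],[525,-628,-20,0,0,0.4,1],[525,-628,-20,0,0,0.4,1],[525,-628,-20,0,0,0.4,1],[525,-628,-20,0,0,0.4,1],[525,-628,-20,0,0,0.4,1],[525,-628,-20,0,0,0.4,1],[525,-628,-20,0,0,0.4,1],[525,-628,-20,0,0,0.4,1],[525,-628,-20,0,0,0.4,1],[525,-628,-20,0,0,0.4,1],[525,-628,-20,0,0,0.4,1],[525,-628,-20,0,0,0.4,1],[525,-628,-20,0,0,0.4,1]]]' 5; python3 - <<'E'
from h import *
t=arm.observe();print(t["clock"],t["position"],t["force"],t["width"],R.from_rotvec(t["ee_rot"]).as_matrix().round(3))
E
```

```text
clock: 2.65
position: [0.5112, 0.1192, 0.4248]
ee_rot: [3.129, -0.277, 0.0]
force: [-0.7, -0.1, 0.1]
width: 0.006
2.65 [0.51124574 0.11921513 0.42479791] [-0.6557133  -0.0784501   0.07761789] 0.006056802485055419 [[ 0.984 -0.176  0.   ]
 [-0.176 -0.984 -0.   ]
 [ 0.     0.    -1.   ]]
```

```bash
python3 -m pendant '[[[0,0,40,0,0,0,1],[0,-1,90,0,0,0,1],[0,-1,130,0,0,0,1],[0,-1,147,0,0,0,1],[0,-1,147,0,0,0,1],[0,-1,147,0,0,0,1]]]'; python3 - <<'E'
from h import *
t=arm.observe();print(t["clock"],t["position"],t["force"])
w=get_image("wrist");s=get_image("scene")
cv2.imwrite("pics/w1.png",w[:,:,::-1]);cv2.imwrite("pics/s1.png",cv2.resize(s[110:260,250:450,::-1],None,fx=4,fy=4))
E
```

```text
clock: 3.4
position: [0.5121, 0.1207, 0.2792]
ee_rot: [-3.129, 0.277, -0.004]
force: [0.2, 0.7, 0.6]
width: 0.008
3.4 [0.51214916 0.12071894 0.27919708] [0.23977987 0.74471777 0.59917427]
```

View pics/w1.png

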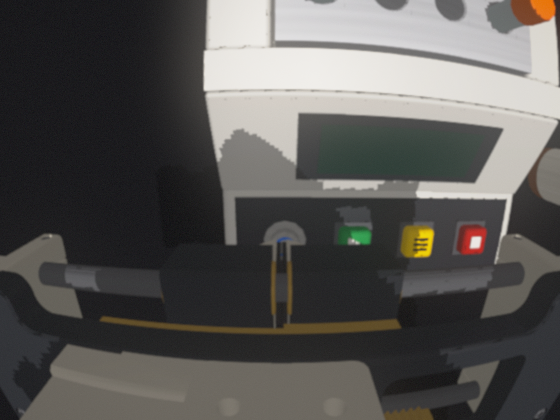

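View pics/s1.png

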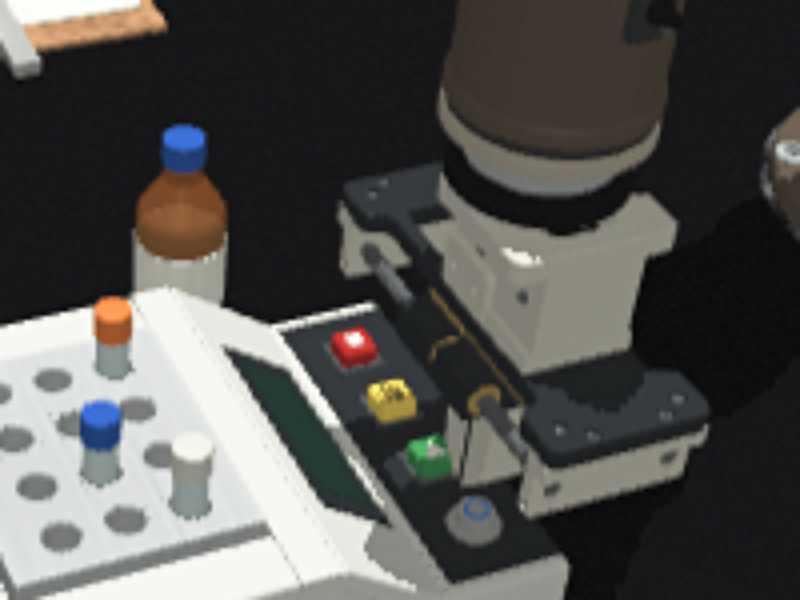

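The closed fingers are centred on the power ring in the wrist view (ring at about (284,240), finger gap at u≈282). Now I press gently in stages, reading the force.

```bash
python3 -m pendant '[[[0,0,10,0,0,0,1],[0,0,20,0,0,0,1],[0,0,23,0,0,0,1],[0,0,25,0,0,0,1],[0,0,26.5,0,0,0,1],[0,0,28,0,0,0,1],[0,0,28,0,0,0,1],[0,0,28,0,0,0,1]]]'
```

```text
clock: 4.5
position: [0.5119, 0.1206, 0.2498]
ee_rot: [-3.129, 0.277, -0.002]
force: [0.9, 0.6, -0.5]
width: 0.005
```

```bash
python3 -m pendant '[[[0,0,1.5,0,0,0,1],[0,0,2.5,0,0,0,1]]]';python3 - <<'E'
from h import *
t=arm.observe();print(t["clock"],t["position"],t["force"])
s=get_image("scene")
cv2.imwrite("pics/s2.png",cv2.resize(s[170:260,320:420,::-1],None,fx=6,fy=6,interpolation=cv2.INTER_CUBIC))
E
```

```text
clock: 4.75
position: [0.5119, 0.1206, 0.2475]
ee_rot: [-3.129, 0.276, -0.002]
force: [0.6, -0.4, 5.5]
width: 0.007
4.75 [0.51188776 0.12059737 0.24753916] [ 0.64460004 -0.39275955  5.46458567]
```

View pics/s2.png

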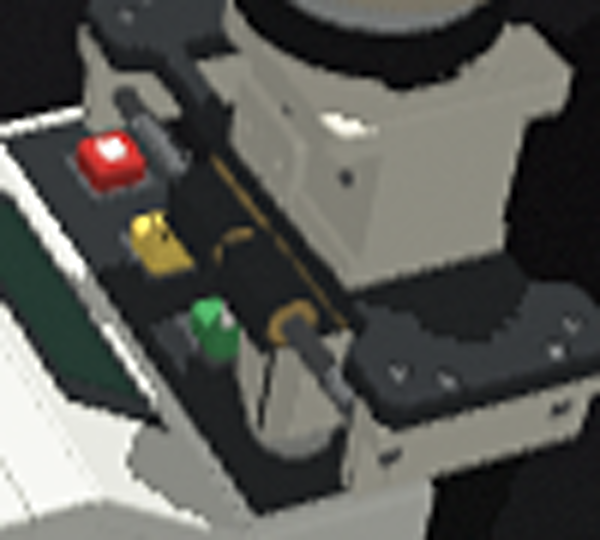

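Force reached 5.5 N with the tip about 6 mm below the button's rest height. I push 1 mm more, lift, and inspect from above the yellow key.

```bash
python3 -m pendant '[[[0,0,0.5,0,0,0,1],[0,0,1,0,0,0,1]]]'; python3 -m pendant '[[[0,0,-10,0,0,0,1],[0,0,-30,0,0,0,1],[0,30,-35,0,0,0,1],[0,80,-35,0,0,0,1],[0.5,88.5,-35,0,0,0,1],[0.5,88.5,-35,0,0,0,1],[0.5,88.5,-35,0,0,0,1]]]';python3 - <<'E'
from h import *
t=arm.observe();print(t["clock"],t["position"],t["force"])
w=get_image("wrist");s=get_image("scene")
cv2.imwrite("pics/w3.png",w[:,:,::-1]);
cv2.imwrite("pics/s3.png",cv2.resize(s[170:260,320:420,::-1],None,fx=6,fy=6,interpolation=cv2.INTER_CUBIC))
E
```

```text
clock: 5.05
position: [0.5119, 0.1206, 0.2465]
ee_rot: [-3.129, 0.276, -0.002]
force: [0.7, 0.7, 5.0]
width: 0.009
clock: 5.92
position: [0.4966, 0.0344, 0.2815]
ee_rot: [-3.129, 0.274, -0.001]
force: [-0.1, 0.3, -0.1]
width: 0.01
5.925 [0.49660943 0.03443866 0.28145876] [-0.11631354  0.3029115  -0.14748425]
```

View pics/s3.png

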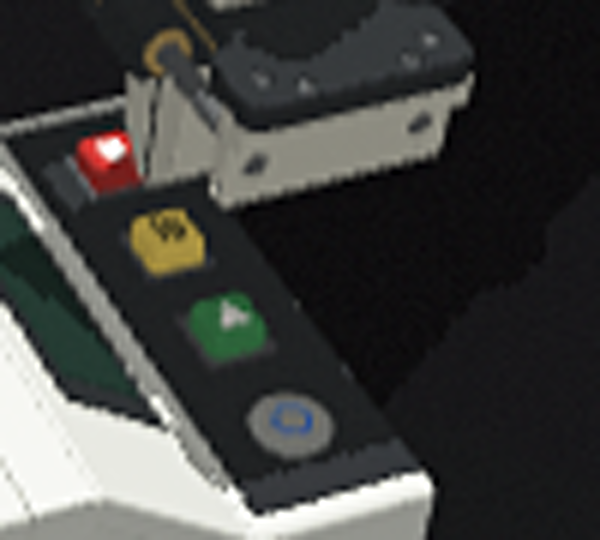

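View pics/w3.png

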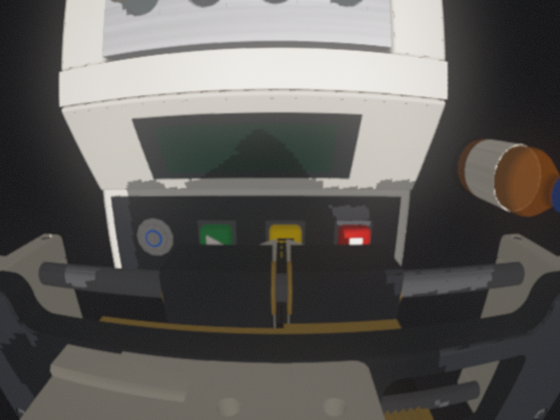

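Power button sits nearly flush now at (290,425) in the crop, all keys are up, and the fingers are centred over yellow. Next is the preset press, about 5 mm.

```bash
python3 -m pendant '[[[0,-0.5,12,0,0,0,1],[0,-0.5,22,0,0,0,1],[0,-0.5,26,0,0,0,1],[0,-0.5,28,0,0,0,1],[0,-0.5,30,0,0,0,1],[0,-0.5,32,0,0,0,1],[0,-0.5,33,0,0,0,1],[0,-0.5,33,0,0,0,1],[0,-0.5,33,0,0,0,1],[0,-0.5,33,0,0,0,1]]]'
```

```text
clock: 7.28
position: [0.4963, 0.0337, 0.2484]
ee_rot: [3.129, -0.276, -0.0]
force: [-4.4, 0.4, 5.6]
width: 0.001
```

5.6 N corresponds to about 4.5 mm of travel and was held about 0.4 s. I let it up and go to green.

```bash
python3 -m pendant '[[[0,0,-5,0,0,0,1],[0,0,-20,0,0,0,1],[0,0,-33,0,0,0,1],[0,-20,-33,0,0,0,1],[0,-44,-33,0,0,0,1],[0,-44,-33,0,0,0,1],[0,-44,-33,0,0,0,1],[0,-44,-33,0,0,0,1]]]';python3 - <<'E'
from h import *
t=arm.observe();print(t["clock"],t["position"],t["force"])
w=get_image("wrist");s=get_image("scene")
cv2.imwrite("pics/w4.png",w[:,:,::-1]);
cv2.imwrite("pics/s4.png",cv2.resize(s[170:260,320:420,::-1],None,fx=6,fy=6,interpolation=cv2.INTER_CUBIC))
E
```

```text
clock: 8.28
position: [0.5042, 0.076, 0.2813]
ee_rot: [3.129, -0.279, 0.0]
force: [0.5, 0.5, -0.6]
width: 0.004
8.275 [0.50421351 0.07602169 0.28133145] [ 0.50984685  0.50362398 -0.6177936 ]
```

View pics/s4.png

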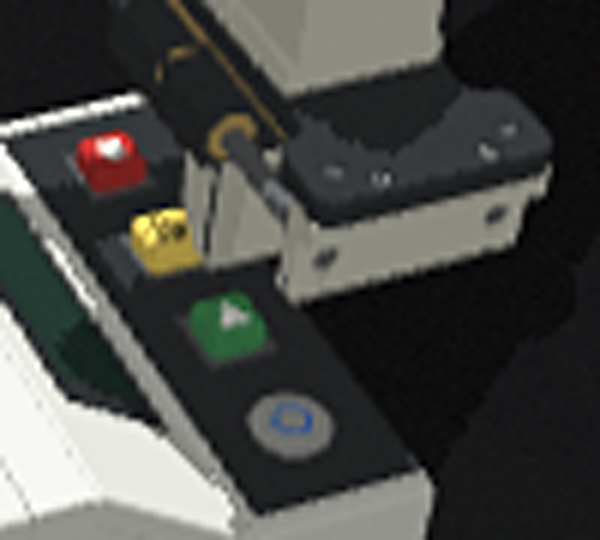

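View pics/w4.png

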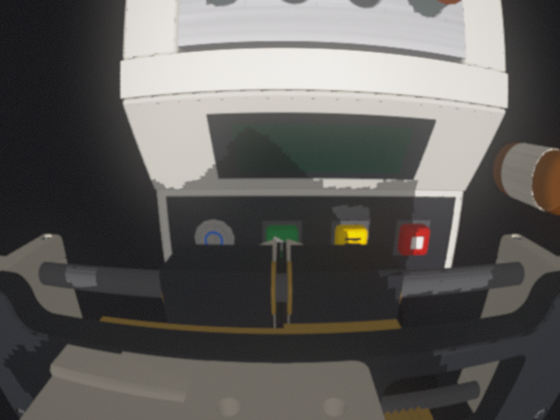

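Yellow is back up, power is still in, and the fingers are centred over green (u≈282). Pressing start.

```bash
python3 -m pendant '[[[0,0,12,0,0,0,1],[0,0,22,0,0,0,1],[0,0,26,0,0,0,1],[0,0,28,0,0,0,1],[0,0,30,0,0,0,1],[0,0,32,0,0,0,1],[0,0,33,0,0,0,1],[0,0,33,0,0,0,1],[0,0,33,0,0,0,1],[0,0,33,0,0,0,1]]]'
```

```text
clock: 9.62
position: [0.504, 0.077, 0.2484]
ee_rot: [3.129, -0.276, -0.0]
force: [-3.7, -1.4, 6.0]
width: 0.005
```

```bash
python3 -m pendant '[[[0,0,-5,0,0,0,1],[0,0,-25,0,0,0,1],[0,0,-60,0,0,0,1],[0,0,-100,0,0,0,1],[-60,0,-130,0,0,0,1],[-100,0,-130,0,0,0,1],[-100,0,-130,0,0,0,1],[-100,0,-130,0,0,0,1],[-100,0,-130,0,0,0,1],[-100,0,-130,0,0,0,1]]]';python3 - <<'E'
from h import *
t=arm.observe();print(t["clock"],t["position"],t["force"])
s=get_image("scene");p=get_image("top")
cv2.imwrite("pics/s5.png",cv2.resize(s[120:270,200:400,::-1],None,fx=4,fy=4,interpolation=cv2.INTER_CUBIC))
cv2.imwrite("pics/t5.png",p[:,:,::-1])
E
```

```text
clock: 10.88
position: [0.4065, 0.0944, 0.3779]
ee_rot: [-3.129, 0.277, 0.001]
force: [0.3, -0.3, 0.8]
width: 0.009
10.875 [0.40647579 0.09438299 0.37793604] [ 0.29771748 -0.25585834  0.84398464]
```

View pics/s5.png

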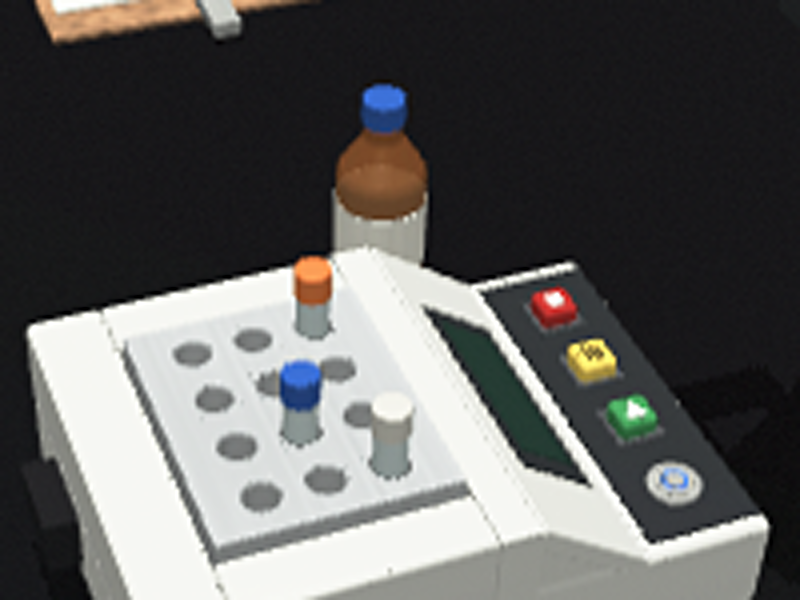

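The power button is in at (675,483), all three keys are up, and the tubes and bottle are where they were. The arm is clear, so I hand in.

```bash
python3 -c "
from cell import arm;print(arm.sign_off())"
```

```text
the job is handed in; nothing more can be done
None
```

I pushed the power button in, then pressed the yellow preset key and the green start key in that order. I handed the job in at about 11 s of the 38 s allowed; the sign-off gives no verdict.

- **Power button:** the push read 5.0–5.5 N at about 6–7 mm of travel. It sits low in its bezel in every image after that.
- **Preset and start keys:** each was held for about 0.3–0.4 s, with readings of 5.6 N and 6.0 N (about 4.5–5 mm of travel). Preset was seen back up before I went on to start.
- **Final check:** the last scene picture shows power in, all three keys up, and the tubes and bottle not visibly moved. The arm is clear and reads under 1 N. I judged this by eye and did not measure the tube or bottle positions again.

Two readings did not quite fit. The first staged stop on the power button showed about 0 N, although the tip was nominally 3–4 mm in; going further gave the expected force. While I held the two keys there was also a sideways force of about 4 N towards the robot, which I did not explain; it was gone once the fingers lifted.

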